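# Fetch the end button out of its deep pocket with the sprung tongs

### The arm

A 6-joint arm with a two-finger parallel gripper is mounted at the origin on the work surface. World frame = base frame: x ahead of the robot, y to its left, z up, the work surface at z = 0. Lengths are in m, angles in rad, forces in N, time in s.
With the tool pointing down it reaches from about 0.375 to 0.9 m from the base axis. Payload 3.1 kg.
Tool frame: the origin (TCP) lies on the centre line of the jaws, within the pads' length; the fingertips stand 25 mm ahead of it and the grasp point (between the pads) lies 6 mm ahead of it; x points along the fingers, y is the direction in which the jaws open and shut, and the axes are right-handed (so a half turn about x gives the same grasp; the last joint's range is limited). The gripper opens to 87 mm and grips with 3 to 60 N. Pads are 19 mm wide; open, the fingers measure 117 mm over their backs; the gripper's body (75 mm by 190 mm) begins 51 mm behind the grasp point.
Start: joints at [0.976, 0.527, 1.433, -0, 1.181, -0.178], TCP at [0.253, 0.571, 0.248] pointing down, gripper open.
Joint ranges: [-3.08, 3.08], [-0.75, 2.2], [0.22, 2.44], [-1.43, 4.57], [0, 2.65], [-2.85, 2.85]. Speed limits (rad/s): [2.79, 2.79, 3.14, 3.14, 3.14, 3.14].

### API

Orientations are given as a unit quaternion [x, y, z, w].
In Python, from rig import robot gives the robot as it stands. The module is installed in compiled form; this text tells all that it offers.
- The arm moves only by the tool move_arm, never from a script. Its argument "commands" is a list of rows, each a list of 5 numbers: the gripper's target within -1 to 1 (shut at 1, half-way at 0, fully open at -1), then the shift along the tool's x, y, z in mm, then the turn about the tool's x in degrees. A call has 1 to 8 rows; each row is the pose to reach, as a shift and turn from the pose commanded when the call began, along the tool's axes at that moment; what a row does not reach only later rows make up. A row lasts 1/12 s, in which the tool goes at most 41.7 mm and 7.16 degrees, less where a joint would pass 70% of its speed; a pose out of reach is approached as far as the arm can. A call with a gripper value outside its range is refused whole. The fingers move at their own pace and stop on an object; "newtons" is the grip in N (left out, the last holds). Time passes only in rows, so rows that repeat a pose let the fingers close. It gives the time, the measured TCP pose, the force and the opening at its end, in the units of the state.
- robot.get_obs(): the state, without advancing time (a new reading comes with each control period).
- robot.camera(name): name is "side" or "top"; returns a dict with "image" (384x512x3 uint8, red, green, blue), "fx", "fy", "cx", "cy" (pixels), "xyz" and "rotation" of the camera in the world. Camera axes: x right, y down, z forward; pixel columns grow to the right and rows downward; lengths in m; the calibration is good to about 2 mm. A picture is of the moment at which its call begins. There is no depth.
- robot.hand_in(): hands the job in, once; it reports no verdict.
Trained networks look in a picture, given as the dict that the camera call returned (one of the last four; its "shot" number tells which), for a name from the list of things; names that differ only in an ending like _2 or _b are one class to them, and where a whole thing is asked for, a point or a joint stands for the part that bears it (a point fixed in the world has none). Each returns a list of dicts, best first, with "p" (0 to 1); they miss things now and then, are a little off and sometimes report something else, mostly with a low value. They report only what shows in the picture. A call takes as long as a camera call. They do not tell look-alikes from the thing itself.
- robot.regions_of(picture, name): "pixels" (384x512 bool, what is visible of it) and "bbox" ([left, top, right, bottom] in pixels, round what is visible of it).
The state is a dict: "time": time; "q": joint angles; "joint_velocities": joint speeds; "joint_torque": joint torques, N m; "position": TCP position; "tool_rot": TCP orientation; "ft_force": force on the tool from outside, world axes, zero at the start; "moment": the same for the moment, N m; "grip_width": finger opening in m.
Only numpy, scipy, OpenCV 4.12 (cv2) and the standard library are available. Lean on these libraries where they do the work, as an engineer would, in place of code of your own. Each camera call takes 0.05 s, during which the arm holds its last target.

### The job

Take the sprung tongs from the end well of the fittings rack and use them, not the gripper's fingers, to fetch the violin's end button (the mushroom-shaped piece) from the bottom of its deep, narrow pocket: squeeze the tongs shut on it and lift it out. Set it down gently in the shallow wooden tray, letting go only when it is right at the tray's floor, then hang the tongs upright in their end well again and let go.

Things in the scene. Friction and masses are not known exactly. Their poses are not given: they have to be found in the camera images.
- rack: Fixed wooden rack 70 (x) x 173 (y) x 88 mm high; origin: centre of underside, z up. Four wells at x = 0, y = -61.5 (the tongs' own), -20.5, 20.5, 61.5 mm, each 54 (x) x 32 (y) mm, floor at height 8, rim at 88, 9 mm walls between, sight slot to +x. The last three hold, in any order, three dark wood pieces: the end button, a tall plain dowel (14 across, 66 tall), an oblong block (24 x 16 x 20).
- tongs_grip (a point): Sprung steel tongs, tips down, hung in the end well. Point: mid between the two flat grip plates (22 wide in y, 38 tall, 44 mm over their outer faces at rest), half-way up. x: legs close along it (starts along the rack's x); z up. Cap (22 x 22) top 24 mm above. Cross-piece (54 in y, 26 in x) underside 37 below, rests on the rim. Legs 12 wide (y), 4 thick, tips 112 below (5 mm off a well's floor when hung). 120 g.
- leg_a (a joint): How far one leg of the tongs is pressed in: 0 at rest (tip gap 32 mm, 40 over the outsides) to 0.009 m. Legs move alike, parallel, tip and plate by the same amount. Spring per leg: 6 N at rest plus 0.6 N per mm. With plates squeezed to about 39 mm the tongs are held firmly, tips still 27 apart; on the button's head plates stop about 30 mm apart, and a 30 N squeeze grips it well.
- button_center (a point): Violin end button, dark wood, mushroom-shaped, 30 mm tall, standing on its head within about 5 mm of the middle of one of the three wells: a round head 18 mm across and 14 tall at the bottom, above it a slim stem 9 to 7 mm across and 16 tall. Point: on its axis, half-way up (15 mm above its foot, so 23 mm above the counter in the well); z up along the stem. 15 g.
- tray: Fixed shallow open wooden tray, 142 (x) x 112 (y) x 20 mm high, walls and floor 6 mm thick, inside 130 x 100 mm. Origin: centre of its underside, z up; inner floor at height 6 mm. Yaw varies.
Things that resemble listed ones, but are neither listed nor needed, are in the scene too. Several things have the shape of the rack; the one meant has the colours described above.

How it is judged:
By the outcome, as a careful person would: the job done as asked, in the order asked, and still so for the second after the job is handed in, with the robot touching nothing.
It also fails if it takes over 56 s, if anything falls off the work surface, if the arm or the gripper's body presses on something with over 40 N, if the wrist force passes 120 N, or if a joint passes its speed limit or range.

## Working session

There is one attempt and no reset: what is moved stays moved. The work goes in short steps, Python scripts to look and compute and a tool call to move; the robot and the scene stay as the last step left them, time stands still between calls to the robot, and variables do not carry over. Pictures are saved under pics/ and viewed, and the job is handed in when it is done.

Besides the shell and the picture viewer there is one more tool, called after ">>>" as a command line: name --pt "numbers of a row" for each row, then --argument value for the rest. move_arm: Moves the arm, as the interface text tells. Its arguments: {"type":"object","properties":{"commands":{"type":"array","items":{"type":"array","items":{"type":"number"}}},"newtons":{"type":"number"}},"required":["commands"]}

```bash
ls; mkdir -p pics
python3 - <<'E'
from rig import robot
import cv2,numpy as np,pickle
o=robot.get_obs();print({k:np.round(v,3) for k,v in o.items()})
for n in("side","top"):
    c=robot.camera(n);cv2.imwrite(f"pics/{n}0.png",c["image"][:,:,::-1]);print(n,{k:np.round(v,4) for k,v in c.items() if k!="image"})
    pickle.dump(c,open(f"pics/{n}0.pkl","wb"))
    for t in("rack","tongs_grip","button_center","tray"):
        for r in robot.regions_of(c,t): print(t,round(r["p"],2),r["bbox"],r["pixels"].sum())
E
```

```text
pics
{'time': np.float64(0.0), 'q': array([ 0.975,  0.528,  1.434, -0.   ,  1.181, -0.178]), 'joint_velocities': array([-0.001,  0.001,  0.001,  0.001,  0.002,  0.   ]), 'joint_torque': array([ 1.0000e-03, -4.4004e+01, -1.7659e+01,  6.3000e-02,  5.8000e-02,
       -0.0000e+00]), 'position': array([0.253, 0.571, 0.247]), 'tool_rot': array([ 0.146,  0.692, -0.147,  0.692]), 'ft_force': array([-0.006, -0.465, -0.462]), 'moment': array([ 0.006, -0.011, -0.054]), 'grip_width': np.float64(0.087)}
side {'fx': np.float64(490.1714), 'fy': np.float64(490.1714), 'cx': np.float64(251.1682), 'cy': np.float64(188.1776), 'xyz': array([ 0.203 , -0.9426,  0.9822]), 'rotation': array([ 0.9104, -0.0936,  0.0508, -0.3999]), 'shot': np.int64(1)}
rack 0.88 [285.1, 193.6, 317.6, 265.5] 1466
rack 0.87 [303.2, 251.5, 352.6, 339.9] 3234
rack 0.76 [170.4, 264.0, 204.5, 353.9] 2950
rack 0.6 [207.9, 196.0, 246.9, 266.4] 2230
tongs_grip 0.77 [295.0, 212.4, 312.4, 241.1] 393
tray 0.94 [237.1, 138.5, 289.7, 173.9] 1245
top {'fx': np.float64(479.579), 'fy': np.float64(479.579), 'cx': np.float64(257.1491), 'cy': np.float64(198.234), 'xyz': array([ 0.2708, -0.0116,  1.2011]), 'rotation': array([ 0.7093, -0.7008,  0.0561, -0.051 ]), 'shot': np.int64(2)}
rack 0.78 [329.9, 275.7, 414.5, 317.9] 2525
rack 0.59 [342.7, 144.5, 429.4, 190.3] 2818
rack 0.56 [257.7, 136.9, 336.7, 192.3] 2126
tongs_grip 0.81 [311.2, 154.5, 334.7, 178.3] 399
button_center 0.33 [258.7, 136.6, 332.8, 190.9] 1883
tray 0.69 [126.5, 144.4, 187.8, 213.4] 2549
```

Run:
```python
import cv2
for n in("side","top"):
    i=cv2.imread(f"pics/{n}0.png");cv2.imwrite(f"pics/{n}0b.png",cv2.resize(i,(768,576),interpolation=cv2.INTER_CUBIC))
```

```text
(no output)
```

View pics/side0b.png

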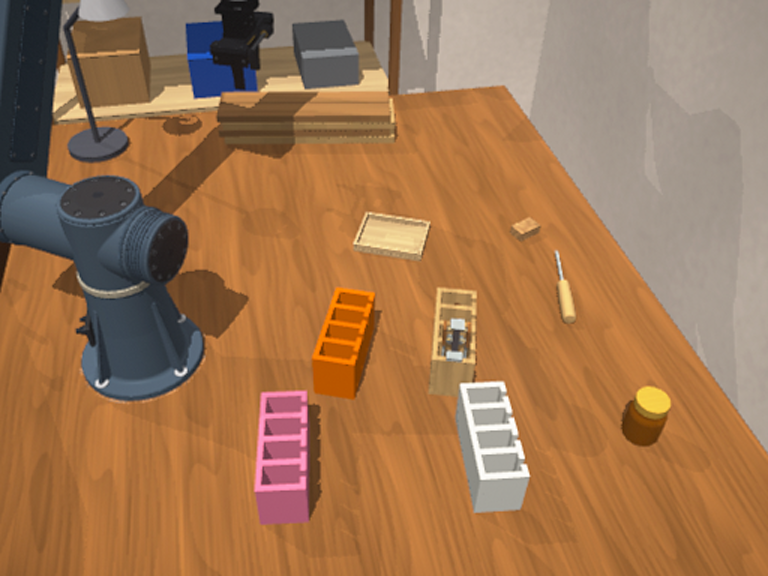

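View pics/top0b.png

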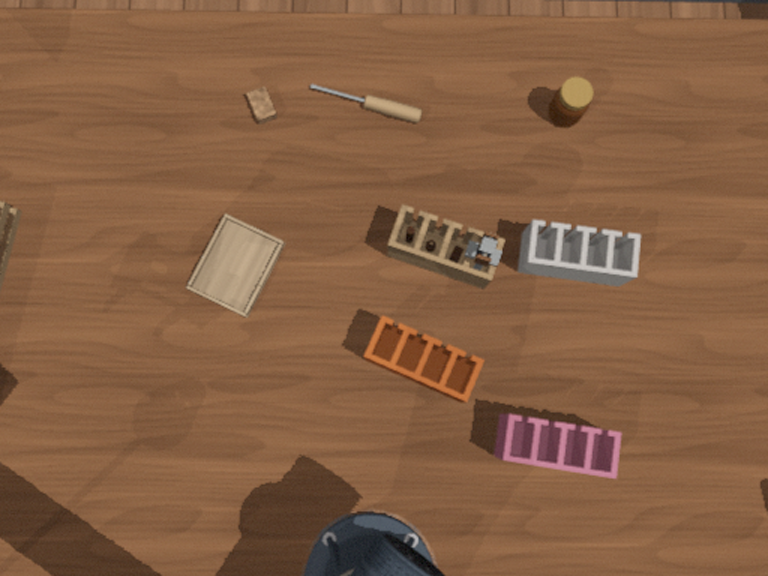

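Run:
```python
import cv2
i=cv2.imread("pics/top0.png")[125:200,245:345];cv2.imwrite("pics/tz.png",cv2.resize(i,(800,600),interpolation=cv2.INTER_CUBIC))
i=cv2.imread("pics/side0.png")[188:268,270:340];cv2.imwrite("pics/sz.png",cv2.resize(i,(525,600),interpolation=cv2.INTER_CUBIC))
i=cv2.imread("pics/top0.png")[138:218,118:198];cv2.imwrite("pics/tt.png",cv2.resize(i,(560,560),interpolation=cv2.INTER_CUBIC))
```

```text
(no output)
```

View pics/tz.png

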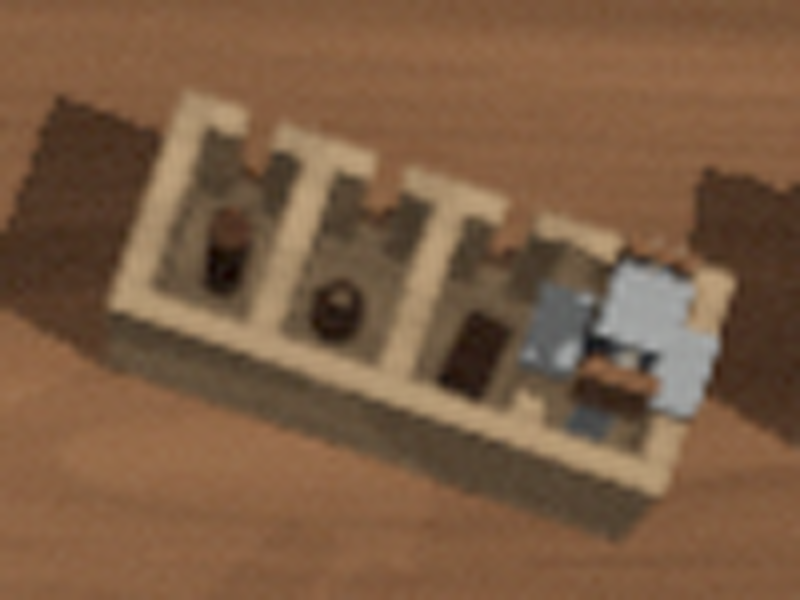

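View pics/sz.png

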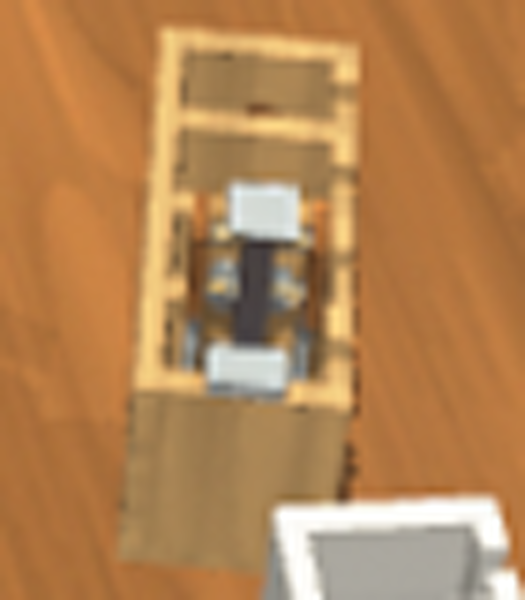

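View pics/tt.png

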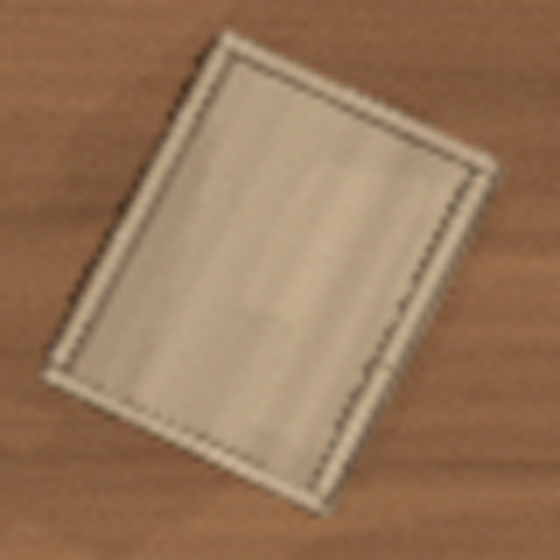

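```bash
cat > h.py <<'E'
import numpy as np,pickle,cv2
from scipy.spatial.transform import Rotation as R
from scipy.optimize import least_squares
def proj(c,P):
    p=(np.asarray(P)-c["xyz"])@R.from_quat(c["rotation"]).as_matrix()
    return np.stack([c["fx"]*p[...,0]/p[...,2]+c["cx"],c["fy"]*p[...,1]/p[...,2]+c["cy"]],-1)
def ray(c,px,z):
    d=R.from_quat(c["rotation"]).as_matrix()@np.array([(px[0]-c["cx"])/c["fx"],(px[1]-c["cy"])/c["fy"],1])
    return c["xyz"]+d*(z-c["xyz"][2])/d[2]
def un(p,s,o): return (np.array(p,float)+.5)/s-.5+np.array(o)
def w(pose,P):
    P=np.asarray(P,float);c,s=np.cos(pose[2]),np.sin(pose[2])
    return np.stack([pose[0]+c*P[...,0]-s*P[...,1],pose[1]+s*P[...,0]+c*P[...,1],P[...,2]],-1)
E
python3 - <<'E'
from h import *
t=pickle.load(open("pics/top0.pkl","rb"));s=pickle.load(open("pics/side0.pkl","rb"))
A=un([(185,92),(735,270),(662,495),(108,308)],8,(245,125))
B=un([(163,28),(358,45),(352,408),(133,390)],7.5,(270,188))
T=un([(228,32),(497,165),(325,510),(45,375)],7,(118,138))
# top: TL=(+x,+y) TR=(+x,-y) BR=(-x,-y) BL=(-x,+y); side: TL=(-x,+y) TR=(+x,+y) BR(+x,-y) BL(-x,-y)
r=np.array([(35,86.5,88),(35,-86.5,88),(-35,-86.5,88),(-35,86.5,88)])/1e3
rs=r[[3,0,1,2]]
for use in("t","s","ts"):
    f=lambda q:np.concatenate([(proj(t,w(q,r))-A).ravel()*("t" in use),(proj(s,w(q,rs))-B).ravel()*("s" in use)])
    q=least_squares(f,[.4,-.1,0]);print(use,q.x.round(4),q.fun.round(1))
for px in A: print(ray(t,px,.088).round(4))
for hx,hy in((71,56),(56,71)):
    rt=np.array([(hx,hy,20),(hx,-hy,20),(-hx,-hy,20),(-hx,hy,20)])/1e3
    k=least_squares(lambda q:(proj(t,w(q,rt))-T).ravel(),[.4,.2,0]);print("tray",k.x.round(4),k.fun.round(1))
for z in (.022,.015):print("head",ray(t,un((336,312),8,(245,125)),z).round(4))
print("stemtop",ray(t,un((346,293),8,(245,125)),.038).round(4))
print("well",w(q.x,np.array([(0,.0205,.023),(0,-.0615,.125)])).round(4))
print("cap top side",ray(s,un((265,211),7.5,(270,188)),.149).round(4), "top",ray(t,un((648,302),8,(245,125)),.149).round(4))
E
```

```text
t [ 0.532  -0.1132 -0.3152] [-0.2 -0.1 -0.1  0.4  0.2 -0.3  0.1 -0.  -0.  -0.  -0.  -0.  -0.  -0.
 -0.  -0. ]
s [ 0.5331 -0.1169 -0.325 ] [ 0.  -0.   0.   0.   0.  -0.   0.  -0.  -0.1  0.   0.   0.1 -0.1  0.1
  0.2 -0.2]
ts [ 0.5327 -0.1145 -0.3191] [ 0.4 -0.5  0.5  0.3  0.7 -0.5  0.6 -0.5 -0.7 -0.5 -0.6 -0.6 -0.4 -0.6
 -0.  -0.9]
[ 0.5919 -0.0423  0.088 ]
[ 0.5395 -0.2065  0.088 ]
[ 0.4712 -0.184   0.088 ]
[ 0.5254 -0.02    0.088 ]
tray [ 0.5045  0.2329 -0.4353] [-0.1 -0.4  0.9 -0.6 -0.4  0.5 -0.4  0.5]
tray [ 0.5043  0.2332 -0.4452] [-7.9  2.2  3.5  7.6  7.3 -2.1 -3.1 -7.7]
head [ 0.5402 -0.0922  0.022 ]
head [ 0.5418 -0.0927  0.015 ]
stemtop [ 0.5426 -0.0942  0.038 ]
well [[ 0.5392 -0.095   0.023 ]
 [ 0.5134 -0.1729  0.125 ]]
cap top side [ 0.5145 -0.1751  0.149 ] top [ 0.5152 -0.1712  0.149 ]
```

```bash
cat >> h.py <<'E'
def plan(tgt,yaw=None):
    from rig import robot
    o=robot.get_obs();M=R.from_quat(o["tool_rot"]).as_matrix();d=M.T@(np.array(tgt)-o["position"])*1e3
    out=[d.round(1)]
    y=M[:,1];cur=np.arctan2(y[1],y[0])
    if yaw is not None:
        a=(yaw-cur+np.pi/2)%np.pi-np.pi/2
        out.append(("turn about tool x deg",round(np.degrees(-a),2)))  # x down
    print("t",round(float(o["time"]),2),"pos",o["position"].round(4),"xaxis",M[:,0].round(3),"ydeg",round(np.degrees(cur),2),"w",round(float(o["grip_width"]),4),"F",o["ft_force"].round(1),"q6",o["q"][5].round(2))
    print("shift mm",*out)
E
python3 - <<'E'
from h import *
plan([.514,-.173,.22],-.319)
t=pickle.load(open("pics/top0.pkl","rb"))
q=np.array([.532,-.1132,-.3152])
for P,z in(((336,312),.020),((346,293),.038),((648,302),.149)):
    p=ray(t,un(P,8,(245,125)),z)-[q[0],q[1],0]
    c,s=np.cos(q[2]),np.sin(q[2]);print((c*p[0]+s*p[1])*1e3,(-s*p[0]+c*p[1])*1e3)
E
```

```text
t 0.5 pos [0.253  0.5715 0.2475] xaxis [-0. -0. -1.] ydeg 66.12 w 0.0869 F [-0.2 -0.6 -0.4] q6 -0.18
shift mm [  27.6 -575.1  540.1] ('turn about tool x deg', np.float64(84.4))
1.7876949914290632 22.4975475870101
4.232644091126518 21.335489542411633
2.066188139384053 -60.37875860011966
```

>>> move_arm --pt "-1 0 -100 94 15" --pt "-1 0 -140 131 20" --pt "-1 0 -180 169 26" --pt "-1 0 -220 207 32" --pt "-1 0 -260 244 38" --pt "-1 0 -300 282 44" --pt "-1 0 -340 319 50" --pt "-1 0 -380 357 56"

```text
time: 1.17
position: [0.3636, 0.2552, 0.2479]
tool_rot: [0.456, 0.541, -0.455, 0.541]
ft_force: [0.3, -0.8, -0.6]
grip_width: 0.0869
```

```bash
python3 -c "
from h import *
plan([.514,-.173,.22],-.319)"
```

```text
t 1.17 pos [0.3636 0.2552 0.2479] xaxis [ 0.001  0.    -1.   ] ydeg 9.82 w 0.0869 F [ 0.3 -0.8 -0.6] q6 0.19
shift mm [ 27.9  75.2 447.6] ('turn about tool x deg', np.float64(28.1))
```

>>> move_arm --pt "-1 2 7 40 3" --pt "-1 5 14 80 6" --pt "-1 7 20 120 9" --pt "-1 10 27 160 12" --pt "-1 12 34 200 15" --pt "-1 15 40 240 18" --pt "-1 17 47 280 21" --pt "-1 20 54 320 24"

```text
time: 1.83
position: [0.4731, -0.0508, 0.2278]
tool_rot: [0.558, 0.435, -0.557, 0.435]
ft_force: [0.7, -1.3, -0.5]
grip_width: 0.087
```

```bash
python3 -c "
from h import *
plan([.514,-.173,.22],-.319)"
```

```text
t 1.83 pos [ 0.4731 -0.0508  0.2278] xaxis [ 0.001 -0.    -1.   ] ydeg -14.06 w 0.087 F [ 0.7 -1.3 -0.5] q6 -0.1
shift mm [  7.9  69.3 108.6] ('turn about tool x deg', np.float64(4.22))
```

>>> move_arm --pt "-1 2 20 32 1" --pt "-1 4 40 63 2" --pt "-1 6 58 92 3" --pt "-1 8 69 108 4.2" --pt "-1 8 69 108 4.2" --pt "-1 8 69 108 4.2"

```text
time: 2.33
position: [0.5137, -0.1708, 0.2193]
tool_rot: [0.573, 0.415, -0.573, 0.414]
ft_force: [0.5, 0.6, 0.1]
grip_width: 0.087
```

Run:
```python
from h import *
plan([.514,-.173,.131],-.319)
from rig import robot
for n,(r0,r1,c0,c1) in {"top":(125,200,280,380),"side":(120,270,230,360)}.items():
    c=robot.camera(n);pickle.dump(c,open(f"pics/{n}1.pkl","wb"));i=c["image"][r0:r1,c0:c1,::-1];k=600/i.shape[0]
    cv2.imwrite(f"pics/{n}1.png",cv2.resize(i,None,fx=k,fy=k,interpolation=cv2.INTER_CUBIC))
```

```text
t 2.33 pos [ 0.5137 -0.1708  0.2193] xaxis [-0.     0.001 -1.   ] ydeg -18.19 w 0.087 F [0.5 0.6 0.1] q6 -0.21
shift mm [88.3  1.1  2. ] ('turn about tool x deg', np.float64(0.09))
```

View pics/top1.png

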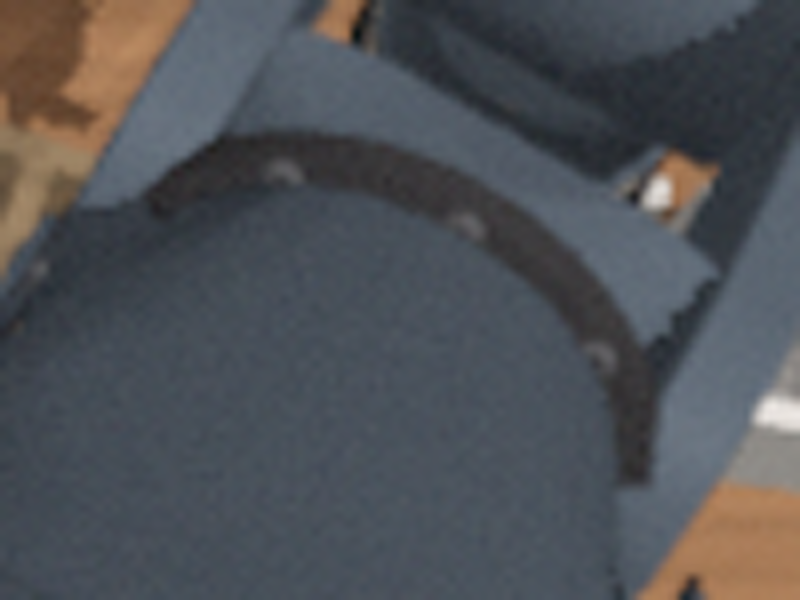

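View pics/side1.png

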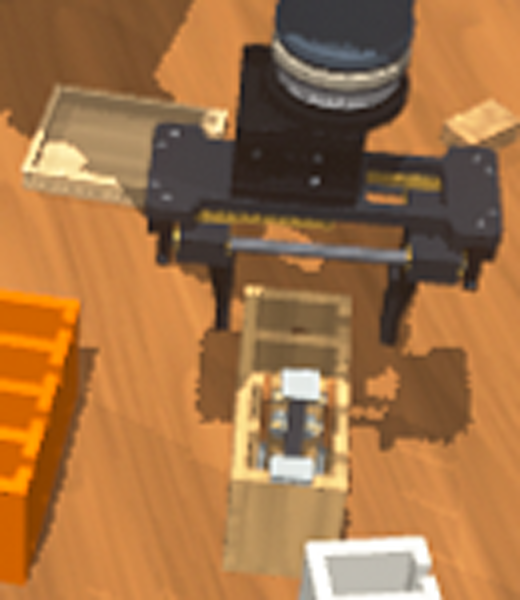

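Run:
```python
from h import *
s=pickle.load(open("pics/side1.pkl","rb"))
for P in((222,328),(390,342),(306,335)): print(ray(s,un(P,4,(230,120)),.194).round(4))
print(ray(s,un((302,384),4,(230,120)),.149).round(4))
print(proj(s,[.5137,-.1708,.194]), un((306,335),4,(230,120)))
```

```text
[ 0.4658 -0.1639  0.194 ]
[ 0.5579 -0.1938  0.194 ]
[ 0.512  -0.1789  0.194 ]
[ 0.5151 -0.175   0.149 ]
[305.82599391 200.88983767] [306.125 203.375]
```

```bash
python3 -c "
from h import *
plan([.5148,-.174,.132],-.319)"
```

```text
t 2.43 pos [ 0.5129 -0.1688  0.2194] xaxis [-0.001  0.001 -1.   ] ydeg -18.04 w 0.0873 F [-0.3  0.4 -0.9] q6 -0.21
shift mm [87.4  3.6  4.4] ('turn about tool x deg', np.float64(0.24))
```

>>> move_arm --pt "-1 15 3 3 0.2" --pt "-1 30 3.5 4 0.2" --pt "-1 45 3.5 4 0.2" --pt "-1 50 3.5 4 0.2" --pt "-1 50 3.5 4 0.2" --pt "-1 50 3.5 4 0.2"

```text
time: 2.93
position: [0.5157, -0.1739, 0.1699]
tool_rot: [-0.573, -0.415, 0.573, -0.414]
ft_force: [-0.2, 0.0, -0.1]
grip_width: 0.0871
```

```bash
python3 -c "
from h import *
plan([.5148,-.174,.132],-.319)
plan([.5148,-.174,.132],-.319)"
```

```text
t 2.93 pos [ 0.5157 -0.1739  0.1699] xaxis [-0.  0. -1.] ydeg -18.2 w 0.0871 F [-0.2  0.  -0.1] q6 -0.21
shift mm [37.9 -0.8  0.4] ('turn about tool x deg', np.float64(0.07))
t 2.93 pos [ 0.5157 -0.1739  0.1699] xaxis [-0.  0. -1.] ydeg -18.2 w 0.0871 F [-0.2  0.  -0.1] q6 -0.21
shift mm [37.9 -0.8  0.4] ('turn about tool x deg', np.float64(0.07))
```

>>> move_arm --pt "-1 15 -0.5 0.4 0" --pt "-1 28 -0.5 0.4 0" --pt "-1 37.5 -0.5 0.4 0" --pt "-1 37.5 -0.5 0.4 0" --pt "-1 37.5 -0.5 0.4 0" --pt "-1 37.5 -0.5 0.4 0" --newtons 30

```text
time: 3.43
position: [0.5157, -0.1753, 0.1328]
tool_rot: [0.573, 0.414, -0.573, 0.415]
ft_force: [0.5, -0.6, 0.2]
grip_width: 0.0872
```

>>> move_arm --pt "-0.2 0 0 0 0" --pt "0 0 0 0 0" --pt "0 0 0 0 0" --pt "0.05 0 0 0 0" --pt "0.1 0 0 0 0" --pt "0.1 0 0 0 0" --pt "0.1 0 0 0 0" --pt "0.1 0 0 0 0"

```text
time: 4.1
position: [0.5147, -0.1748, 0.132]
tool_rot: [-0.573, -0.415, 0.573, -0.414]
ft_force: [-0.4, -0.3, 2.9]
grip_width: 0.0433
```

Run:
```python
from h import *
plan([.5148,-.174,.132],-.319)
from rig import robot
for n,(r0,r1,c0,c1) in {"side":(160,270,240,350)}.items():
    c=robot.camera(n);pickle.dump(c,open(f"pics/{n}2.pkl","wb"));i=c["image"][r0:r1,c0:c1,::-1];k=600/i.shape[0]
    cv2.imwrite(f"pics/{n}2.png",cv2.resize(i,None,fx=k,fy=k,interpolation=cv2.INTER_CUBIC))
```

```text
t 4.1 pos [ 0.5147 -0.1748  0.132 ] xaxis [-0.001  0.001 -1.   ] ydeg -18.27 w 0.0433 F [-0.4 -0.3  2.9] q6 -0.21
shift mm [ 0.  -0.2 -0.8] ('turn about tool x deg', np.float64(0.01))
```

View pics/side2.png

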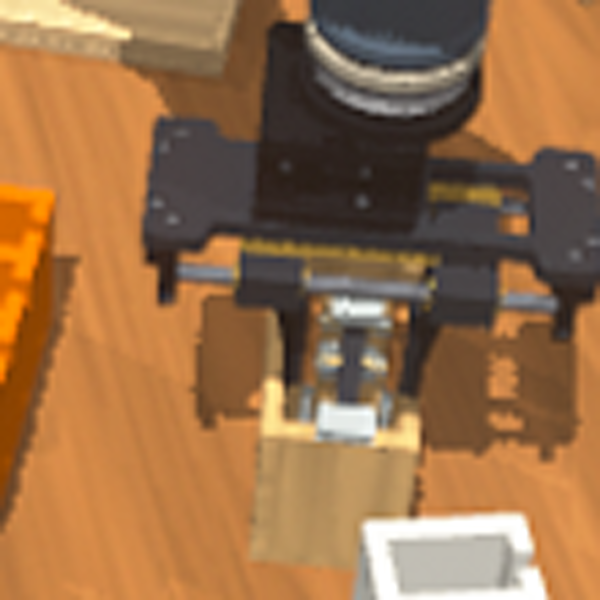

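>>> move_arm --pt "0.1 0 0 0 0" --pt "0.1 0 0 0 0" --pt "0.1 0 0 0 0" --pt "0.1 0 0 0 0"

```text
time: 4.48
position: [0.5152, -0.175, 0.132]
tool_rot: [-0.573, -0.414, 0.573, -0.414]
ft_force: [-0.4, 0.3, 0.4]
grip_width: 0.0393
```

>>> move_arm --pt "0.1 -4 0 0 0" --pt "0.1 -12 0 0 0" --pt "0.1 -25 0 0 0" --pt "0.1 -40 0 0 0" --pt "0.1 -55 0 0 0" --pt "0.1 -70 0 0 0" --pt "0.1 -85 0 0 0" --pt "0.1 -95 0 0 0"

```text
time: 5.15
position: [0.5158, -0.1755, 0.2291]
tool_rot: [0.573, 0.413, -0.573, 0.415]
ft_force: [0.1, -0.3, -1.9]
grip_width: 0.0393
```

>>> move_arm --pt "0.1 -12 0 0 0" --pt "0.1 -19 0 0 0" --pt "0.1 -19 0 -8 0" --pt "0.1 -19 0 -8 0" --pt "0.1 -19 0 -8 0" --pt "0.1 -19 0 -8 0"

```text
time: 5.65
position: [0.5173, -0.167, 0.2452]
tool_rot: [-0.573, -0.415, 0.573, -0.414]
ft_force: [0.4, -0.1, -1.5]
grip_width: 0.0395
```

Run:
```python
from h import *
plan([.5148,-.174,.132],-.319)
from rig import robot
for n,(r0,r1,c0,c1) in {"side":(120,270,230,360),"top":(125,200,245,345)}.items():
    c=robot.camera(n);pickle.dump(c,open(f"pics/{n}3.pkl","wb"));i=c["image"][r0:r1,c0:c1,::-1];k=600/i.shape[0]
    cv2.imwrite(f"pics/{n}3.png",cv2.resize(i,None,fx=k,fy=k,interpolation=cv2.INTER_CUBIC))
```

```text
t 5.65 pos [ 0.5173 -0.167   0.2452] xaxis [-0.002  0.001 -1.   ] ydeg -18.25 w 0.0395 F [ 0.4 -0.1 -1.5] q6 -0.2
shift mm [113.2   0.    7.4] ('turn about tool x deg', np.float64(0.03))
```

View pics/side3.png

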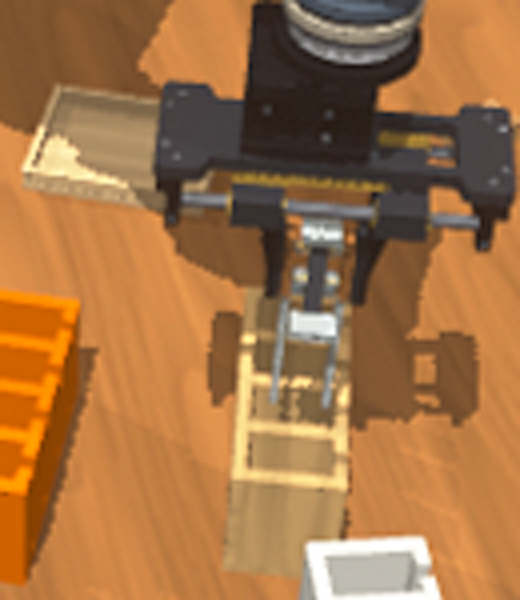

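View pics/top3.png

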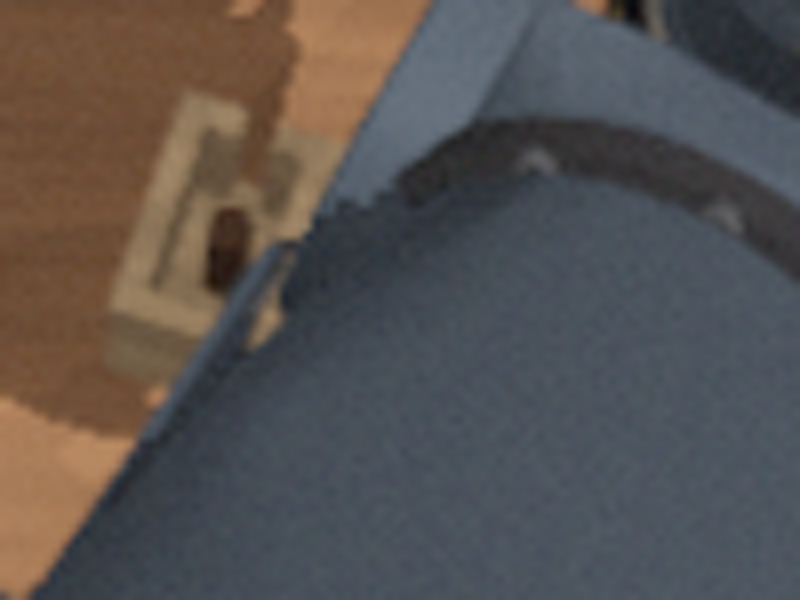

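Run:
```python
from h import *
t=pickle.load(open("pics/top0.pkl","rb"));q=np.array([.532,-.1132,-.3152])
k=20;o=(272,146);im=cv2.resize(t["image"][146:176,272:302,::-1],None,fx=k,fy=k,interpolation=cv2.INTER_CUBIC)
im2=im.copy()
a=np.linspace(0,2*np.pi,40)
for img,(bx,by) in((im,(2.,21.5)),(im2,(0.,20.5))):
  for r,z,col in((9,8,(0,255,0)),(9,22,(0,255,255)),(3.5,38,(255,0,255))):
    P=np.stack([bx+r*np.cos(a),by+r*np.sin(a),0*a+z],-1)/1e3
    p=(proj(t,w(q,P))-o+.5)*k-.5
    cv2.polylines(img,[p.astype(int)],True,col,1)
  W=np.array([(27,36.5),(27,4.5),(-27,4.5),(-27,36.5)])
  for z in(88,8):
    P=np.c_[W,np.full(4,z)]/1e3;cv2.polylines(img,[((proj(t,w(q,P))-o+.5)*k-.5).astype(int)],True,(255,255,255),1)
cv2.imwrite("pics/bt.png",im)
```

```text
(no output)
```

View pics/bt.png

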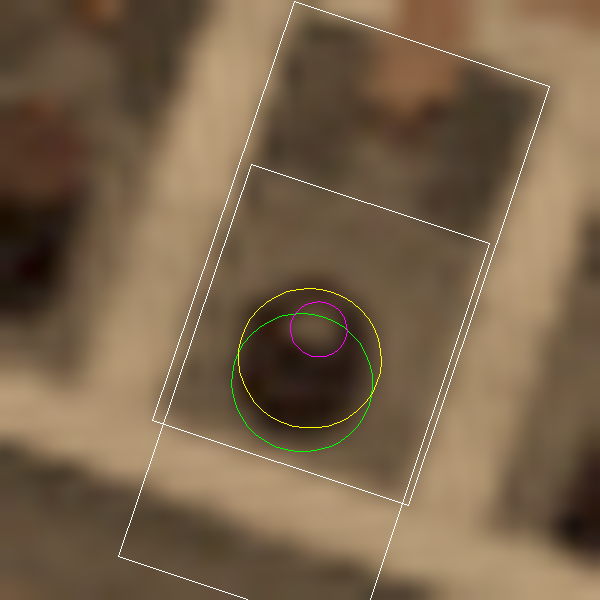

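Run:
```python
from h import *
s=pickle.load(open("pics/side3.pkl","rb"))
print(ray(s,un((322,233),4,(230,120)),.2622).round(4))
s=pickle.load(open("pics/side0.pkl","rb"))
b=w([.5331,-.1169,-.325],[.0027,.0216,.0])
print(b)
plan([.5415,-.0960,.245],-.320)
```

```text
[ 0.5179 -0.1682  0.2622]
[ 0.54255573 -0.09729288  0.        ]
t 5.75 pos [ 0.5174 -0.1673  0.2453] xaxis [-0.001  0.001 -1.   ] ydeg -18.27 w 0.0392 F [ 0.9  0.  -1.6] q6 -0.2
shift mm [  0.3   0.5 -75.3] ('turn about tool x deg', np.float64(0.06))
```

>>> move_arm --pt "0.1 0 0 -12 0" --pt "0.1 0 0.5 -30 0" --pt "0.1 0 1 -48 0" --pt "0.1 0 1 -62 0" --pt "0.1 0 1 -72 0" --pt "0.1 0 1 -74.5 0" --pt "0.1 0 1 -74.5 0" --pt "0.1 0 1 -74.5 0"

```text
time: 6.42
position: [0.542, -0.0972, 0.246]
tool_rot: [-0.573, -0.414, 0.573, -0.414]
ft_force: [0.1, -0.2, -1.0]
grip_width: 0.0393
```

Run:
```python
from h import *
from rig import robot
for n,(r0,r1,c0,c1) in {"side":(160,250,260,340)}.items():
    c=robot.camera(n);pickle.dump(c,open(f"pics/{n}4.pkl","wb"));i=c["image"][r0:r1,c0:c1,::-1];k=600/i.shape[0]
    cv2.imwrite(f"pics/{n}4.png",cv2.resize(i,None,fx=k,fy=k,interpolation=cv2.INTER_CUBIC))
plan([.5418,-.0970,.133],-.320)
```

```text
t 6.47 pos [ 0.5419 -0.0975  0.246 ] xaxis [-0. -0. -1.] ydeg -18.3 w 0.0393 F [ 1.  -0.3 -0.9] q6 -0.06
shift mm [113.   -0.3  -0.5] ('turn about tool x deg', np.float64(0.04))
```

View pics/side4.png

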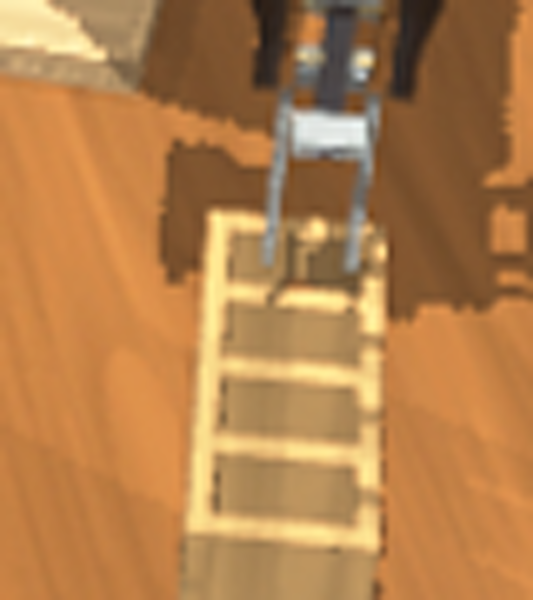

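Run:
```python
from h import *
s=pickle.load(open("pics/side4.pkl","rb"));q=np.array([.5331,-.1169,-.325])
for P in((268,264),(352,270),(310,267)):
    p=ray(s,un(P,600/90,(260,160)),.127);d=p-[q[0],q[1],0];c,n=np.cos(q[2]),np.sin(q[2]);print(p.round(4),(c*d[0]+n*d[1])*1e3,(-n*d[0]+c*d[1])*1e3)
```

```text
[ 0.5269 -0.0962  0.127 ] -12.501776795819257 17.611858179314954
[ 0.5573 -0.1055  0.127 ] 19.269799297215005 18.47462427235015
[ 0.5421 -0.1009  0.127 ] 3.3943947922813726 18.043523193827475
```

>>> move_arm --pt "0.1 12 -0.3 0 0" --pt "0.1 24 -0.3 0 0" --pt "0.1 36 -0.3 0 0" --pt "0.1 48 -0.3 0 0" --pt "0.1 58 -0.3 0 0" --pt "0.1 66 -0.3 0 0" --pt "0.1 70 -0.3 0 0" --pt "0.1 70 -0.3 0 0"

```text
time: 7.13
position: [0.5412, -0.0971, 0.1751]
tool_rot: [-0.573, -0.415, 0.574, -0.414]
ft_force: [-0.5, 0.5, -1.3]
grip_width: 0.0396
```

>>> move_arm --pt "0.1 6 0 0 0" --pt "0.1 12 0 0 0" --pt "0.1 18 0 0 0" --pt "0.1 24 0 0 0" --pt "0.1 28 0 0 0" --pt "0.1 28 0 0 0"

```text
time: 7.63
position: [0.5411, -0.0967, 0.147]
tool_rot: [-0.573, -0.415, 0.573, -0.414]
ft_force: [-0.7, -0.9, -2.1]
grip_width: 0.0391
```

Run:
```python
from h import *
from rig import robot
for n,(r0,r1,c0,c1) in {"side":(160,250,260,340)}.items():
    c=robot.camera(n);pickle.dump(c,open(f"pics/{n}5.pkl","wb"));i=c["image"][r0:r1,c0:c1,::-1];k=600/i.shape[0]
    cv2.imwrite(f"pics/{n}5.png",cv2.resize(i,None,fx=k,fy=k,interpolation=cv2.INTER_CUBIC))
plan([.5418,-.0970,.133],-.320)
```

```text
t 7.68 pos [ 0.5414 -0.0968  0.1474] xaxis [-0.001  0.    -1.   ] ydeg -18.27 w 0.0394 F [-0.2  0.2 -1.5] q6 -0.06
shift mm [14.4  0.4  0. ] ('turn about tool x deg', np.float64(0.06))
```

View pics/side5.png

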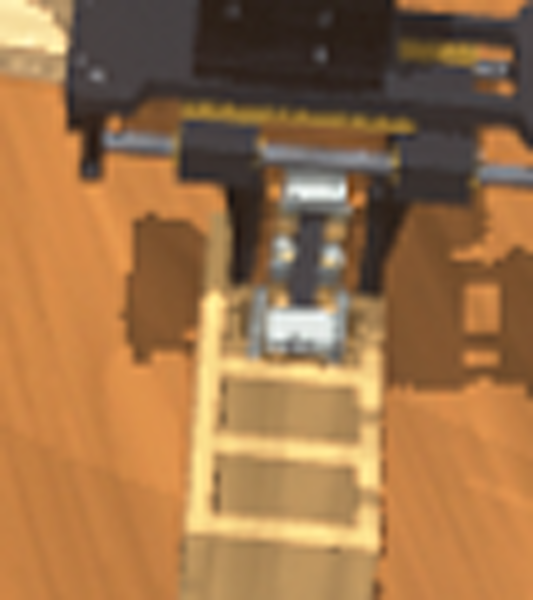

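>>> move_arm --pt "0.1 4 0.3 0 0" --pt "0.1 8 0.3 0 0" --pt "0.1 11 0.3 0 0" --pt "0.1 14 0.3 0 0" --pt "0.1 14 0.3 0 0" --pt "0.1 14 0.3 0 0"

```text
time: 8.18
position: [0.5419, -0.097, 0.1338]
tool_rot: [-0.573, -0.414, 0.573, -0.414]
ft_force: [0.4, 0.1, -1.2]
grip_width: 0.0394
```

>>> move_arm --pt "0.15 0 0 0 0" --pt "0.2 0 0 0 0" --pt "0.25 0 0 0 0" --pt "0.3 0 0 0 0" --pt "0.4 0 0 0 0" --pt "0.5 0 0 0 0" --pt "0.6 0 0 0 0" --pt "0.6 0 0 0 0" --newtons 30

```text
time: 8.85
position: [0.5421, -0.0971, 0.1342]
tool_rot: [0.573, 0.414, -0.573, 0.414]
ft_force: [-0.6, -0.2, 0.0]
grip_width: 0.0241
```

>>> move_arm --pt "0.6 0 0 0 0" --pt "0.6 0 0 0 0" --pt "0.6 0 0 0 0" --pt "0.6 0 0 0 0" --newtons 30

```text
time: 9.18
position: [0.5421, -0.0971, 0.1342]
tool_rot: [0.573, 0.414, -0.573, 0.414]
ft_force: [-0.4, -0.3, 1.7]
grip_width: 0.0242
```

Run:
```python
from h import *
from rig import robot
for n,(r0,r1,c0,c1) in {"side":(160,250,260,340)}.items():
    c=robot.camera(n);pickle.dump(c,open(f"pics/{n}6.pkl","wb"));i=c["image"][r0:r1,c0:c1,::-1];k=600/i.shape[0]
    cv2.imwrite(f"pics/{n}6.png",cv2.resize(i,None,fx=k,fy=k,interpolation=cv2.INTER_CUBIC))
```

```text
(no output)
```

View pics/side6.png

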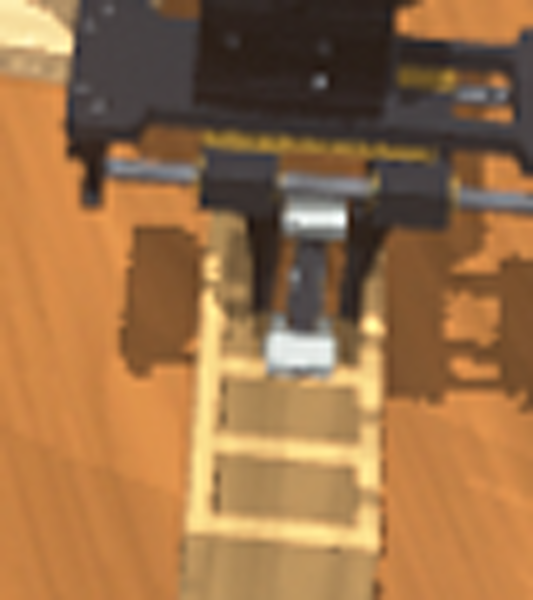

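>>> move_arm --pt "0.5 0 0 0 0" --pt "0.4 0 0 0 0" --pt "0.3 0 0 0 0" --pt "0.2 0 0 0 0" --pt "0.1 0 0 0 0" --pt "0.1 0 0 0 0" --pt "0.1 0 0 0 0"

```text
time: 9.82
position: [0.5419, -0.097, 0.1337]
tool_rot: [-0.573, -0.414, 0.573, -0.414]
ft_force: [-0.5, 0.8, -0.5]
grip_width: 0.0384
```

>>> move_arm --pt "0.1 -5 0 0 0" --pt "0.1 -15 0 0 0" --pt "0.1 -30 0 0 0" --pt "0.1 -45 0 0 0" --pt "0.1 -62 0 0 0" --pt "0.1 -80 0 0 0" --pt "0.1 -100 0 0 0" --pt "0.1 -112 0 0 0"

```text
time: 10.48
position: [0.5428, -0.0974, 0.2491]
tool_rot: [0.574, 0.413, -0.572, 0.415]
ft_force: [0.1, -0.2, -0.8]
grip_width: 0.0395
```

>>> move_arm --pt "0.1 0 0 15 0" --pt "0.1 0 0 40 0" --pt "0.1 0 0 75 0" --pt "0.1 0 0 110 0" --pt "0.1 0 0 145 0" --pt "0.1 0 0 170 0" --pt "0.1 0 0 180 0" --pt "0.1 0 0 180 0"

```text
time: 11.15
position: [0.4851, -0.2703, 0.2468]
tool_rot: [0.574, 0.413, -0.574, 0.414]
ft_force: [1.3, -0.1, -1.8]
grip_width: 0.0393
```

Run:
```python
from h import *
from rig import robot
for n,(r0,r1,c0,c1) in {"side":(160,290,250,380),"top":(125,200,245,345)}.items():
    c=robot.camera(n);pickle.dump(c,open(f"pics/{n}7.pkl","wb"));i=c["image"][r0:r1,c0:c1,::-1];k=600/i.shape[0]
    cv2.imwrite(f"pics/{n}7.png",cv2.resize(i,None,fx=k,fy=k,interpolation=cv2.INTER_CUBIC))
plan([.5418,-.0970,.133],-.320)
```

```text
t 11.25 pos [ 0.4855 -0.2672  0.2464] xaxis [ 0.     0.001 -1.   ] ydeg -18.32 w 0.0393 F [-0.4  0.7 -1.3] q6 -0.39
shift mm [ 1.136e+02 -1.000e-01 -1.792e+02] ('turn about tool x deg', np.float64(0.01))
```

View pics/top7.png

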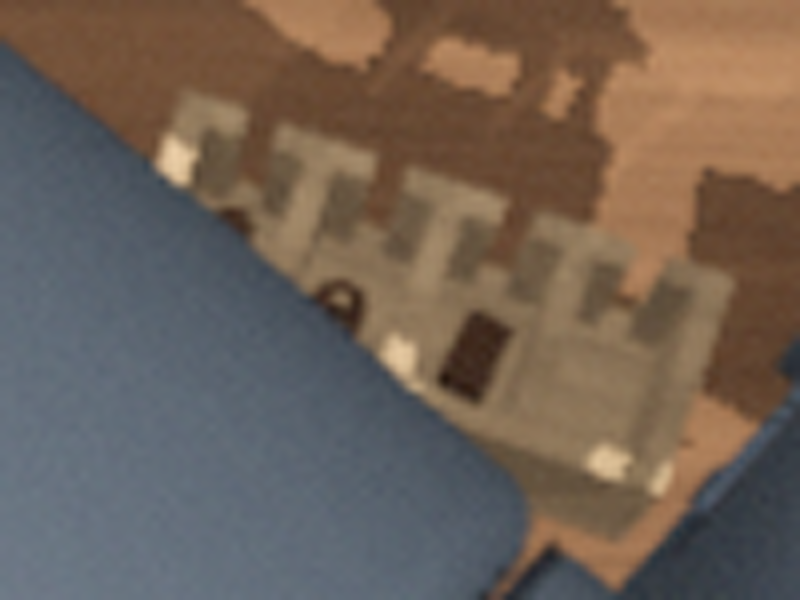

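View pics/side7.png

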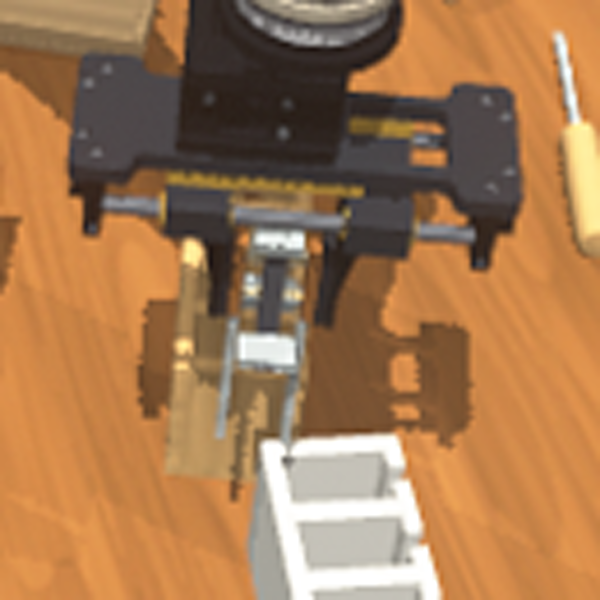

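Run:
```python
from h import *
def show(n,o,k,tcp,half,out):
    s=pickle.load(open(f"pics/side{n}.pkl","rb"))
    r0,c0=o;im=cv2.imread(f"pics/side{n}.png")
    q=np.array([tcp[0],tcp[1],-.319]);zg=tcp[2]-.007
    def pl(P,col):
        P=np.array(P,float)/1e3;P[:,2]+=zg
        p=(proj(s,w(q,P))-[c0,r0]+.5)*k-.5;cv2.polylines(im,[p.astype(int)],True,col,1)
    pl([(-11,-11,24),(11,-11,24),(11,11,24),(-11,11,24)],(0,255,0))
    pl([(-13,-27,-37),(13,-27,-37),(13,27,-37),(-13,27,-37)],(255,0,255))
    for sg in(-1,1): pl([(sg*half,-6,-37),(sg*half,-6,-112),(sg*half,6,-112),(sg*half,6,-37)],(0,255,255))
    for sg in(-1,1): pl([(sg*(half+2),-11,-19),(sg*(half+2),-11,19),(sg*(half+2),11,19),(sg*(half+2),11,-19)],(255,255,0))
    cv2.imwrite(f"pics/{out}",im)
show(7,(160,250),600/130,(.4855,-.2675,.2464),17.5,"ov7.png")
show(6,(160,260),600/90,(.5421,-.0971,.1342),10,"ov6.png")
```

```text
(no output)
```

View pics/ov7.png

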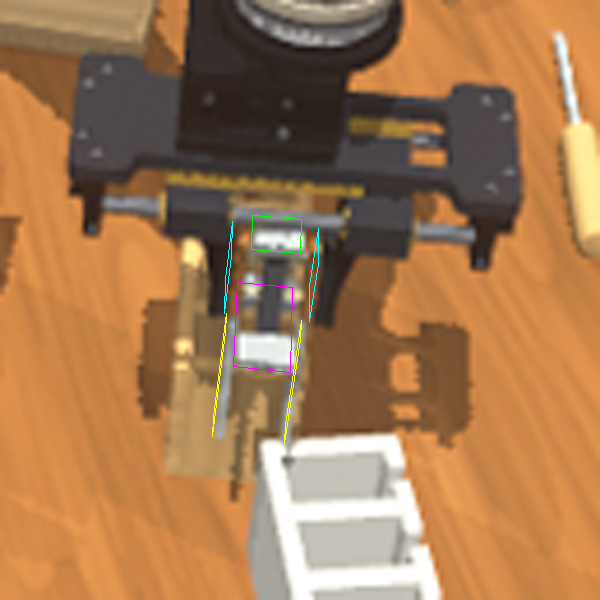

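View pics/ov6.png

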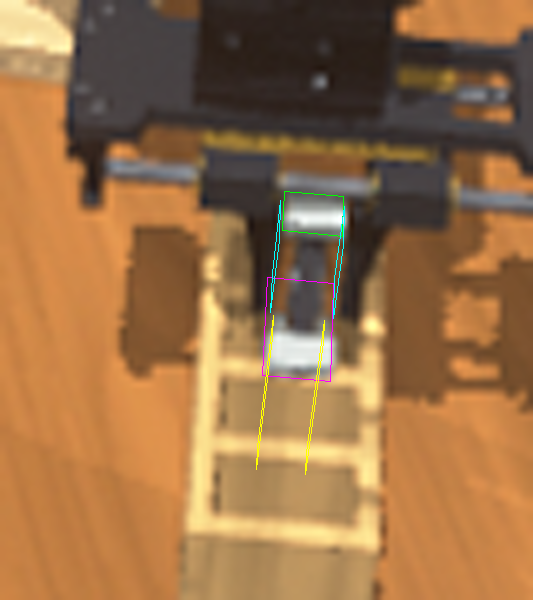

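>>> move_arm --pt "0.1 0 -5 20 0" --pt "0.1 0 -10 50 0" --pt "0.1 0 -20 85 0" --pt "0.1 0 -25 110 0" --pt "0.1 0 -30 120 0" --pt "0.1 0 -30 120 0" --pt "0.1 0 -30 120 0"

```text
time: 11.83
position: [0.4199, -0.3708, 0.246]
tool_rot: [0.573, 0.415, -0.573, 0.414]
ft_force: [0.2, 0.8, -1.9]
grip_width: 0.0391
```

Run:
```python
from h import *
from rig import robot
c=robot.camera("top");pickle.dump(c,open("pics/top8.pkl","wb"))
cv2.imwrite("pics/top8.png",cv2.resize(c["image"][125:200,245:345,::-1],None,fx=8,fy=8,interpolation=cv2.INTER_CUBIC))
plan([.5418,-.0970,.133],-.320)
```

```text
t 11.88 pos [ 0.4201 -0.3705  0.246 ] xaxis [ 0.     0.002 -1.   ] ydeg -18.21 w 0.0392 F [ 0.1  1.1 -1.5] q6 -0.61
shift mm [ 113.5   30.2 -297.6] ('turn about tool x deg', np.float64(0.12))
```

View pics/top8.png

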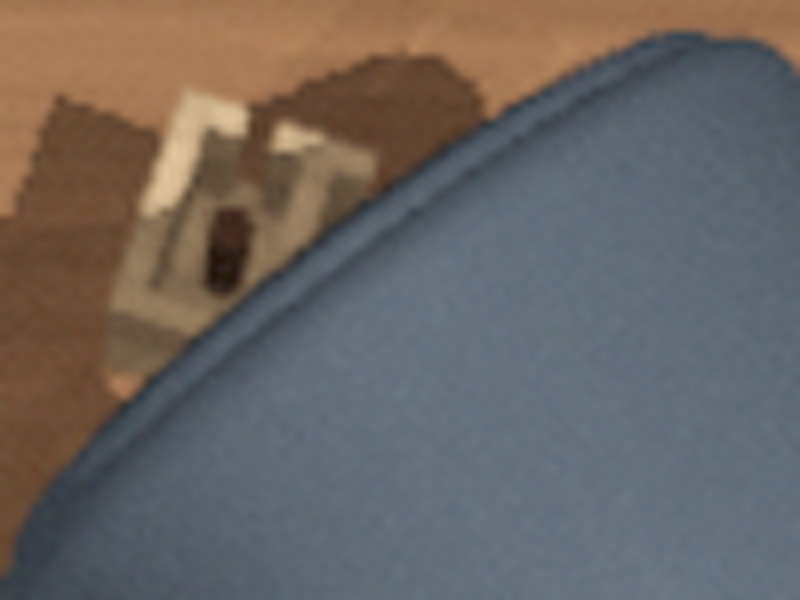

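Run:
```python
from h import *
q=np.array([.532,-.1132,-.3152]);a=np.linspace(0,2*np.pi,40);k=20;o=(272,146);ims=[]
for n in(0,7):
  t=pickle.load(open(f"pics/top{n}.pkl","rb"))
  im=cv2.resize(t["image"][146:174,272:292,::-1],None,fx=k,fy=k,interpolation=cv2.INTER_CUBIC)
  for r,z,col in((9,22,(0,255,255)),(3.5,38,(255,0,255))):
    P=np.stack([2.5+r*np.cos(a),21.5+r*np.sin(a),0*a+z],-1)/1e3
    cv2.polylines(im,[((proj(t,w(q,P))-o+.5)*k-.5).astype(int)],True,col,1)
  ims.append(cv2.convertScaleAbs(im,alpha=1.6))
cv2.imwrite("pics/cmp.png",np.hstack(ims))
```

```text
(no output)
```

View pics/cmp.png

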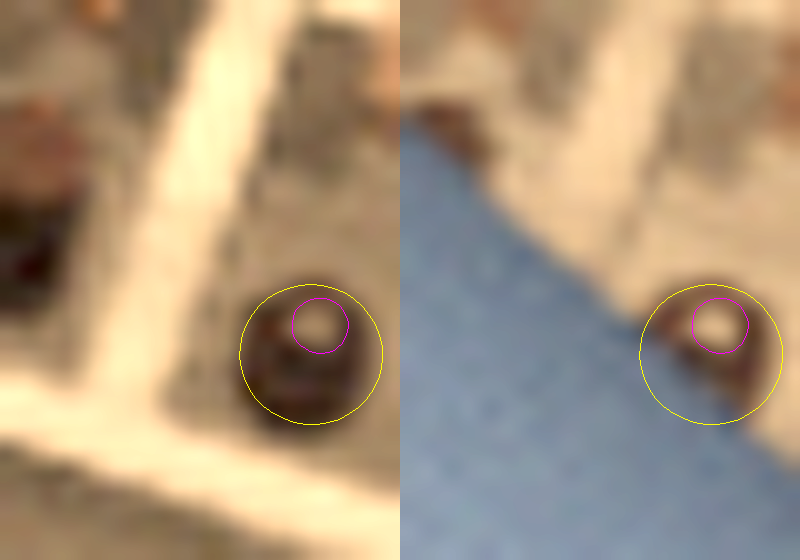

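>>> move_arm --pt "0.1 0 5 -20 0" --pt "0.1 0 10 -58 0" --pt "0.1 0 14 -98 0" --pt "0.1 0 18 -138 0" --pt "0.1 0 22 -178 0" --pt "0.1 0 26 -216 0" --pt "0.1 0 28 -250 0" --pt "0.1 0 30 -275 0"

```text
time: 12.55
position: [0.5346, -0.1152, 0.2461]
tool_rot: [0.572, 0.416, -0.572, 0.415]
ft_force: [-0.1, -1.2, -1.6]
grip_width: 0.0395
```

```bash
python3 -c "
from h import *
plan([.5418,-.0975,.133],-.320)"
```

```text
t 12.55 pos [ 0.5346 -0.1152  0.2461] xaxis [-0.     0.002 -1.   ] ydeg -18.02 w 0.0395 F [-0.1 -1.2 -1.6] q6 -0.1
shift mm [113.2   1.4 -18.9] ('turn about tool x deg', np.float64(0.31))
```

>>> move_arm --pt "0.1 0 0.3 -12 0" --pt "0.1 0 0.3 -20 0" --pt "0.1 0 0.3 -21 0" --pt "0.1 0 0.3 -21 0" --pt "0.1 0 0.3 -21 0" --pt "0.1 0 0.3 -21 0"

```text
time: 13.05
position: [0.5408, -0.1023, 0.246]
tool_rot: [-0.573, -0.414, 0.574, -0.414]
ft_force: [-0.5, -0.3, -1.3]
grip_width: 0.0397
```

Run:
```python
from h import *
from rig import robot
c=robot.camera("side");pickle.dump(c,open("pics/side9.pkl","wb"))
cv2.imwrite("pics/side9.png",cv2.resize(c["image"][160:250,260:340,::-1],None,fx=600/90,fy=600/90,interpolation=cv2.INTER_CUBIC))
plan([.5418,-.0975,.133],-.320)
```

```text
t 13.1 pos [ 0.5408 -0.1023  0.246 ] xaxis [-0. -0. -1.] ydeg -18.39 w 0.0391 F [-0.3 -1.1 -1.3] q6 -0.07
shift mm [113.   -0.5  -4.9] ('turn about tool x deg', np.float64(-0.06))
```

View pics/side9.png

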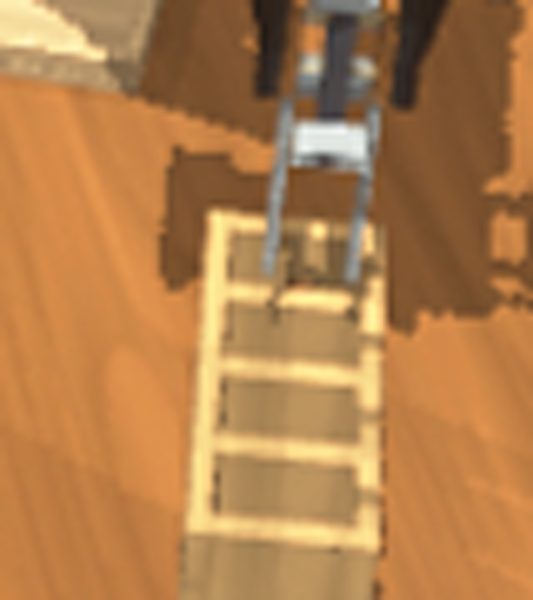

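>>> move_arm --pt "0.1 0 -0.5 -4.9 0" --pt "0.1 20 -0.5 -4.9 0" --pt "0.1 40 -0.5 -4.9 0" --pt "0.1 60 -0.5 -4.9 0" --pt "0.1 80 -0.5 -4.9 0" --pt "0.1 90 -0.5 -4.9 0" --pt "0.1 98 -0.5 -4.9 0" --pt "0.1 100 -0.5 -4.9 0"

```text
time: 13.77
position: [0.5417, -0.0962, 0.145]
tool_rot: [-0.573, -0.415, 0.574, -0.413]
ft_force: [-0.6, -0.1, -1.0]
grip_width: 0.0393
```

>>> move_arm --pt "0.1 4 0 0 0" --pt "0.1 8 0 0 0" --pt "0.1 11 0 0 0" --pt "0.1 13.5 0 0 0" --pt "0.1 13.5 0 0 0" --pt "0.1 13.5 0 0 0"

```text
time: 14.27
position: [0.5422, -0.0962, 0.1327]
tool_rot: [0.573, 0.414, -0.573, 0.414]
ft_force: [-0.3, -0.5, -1.7]
grip_width: 0.0393
```

>>> move_arm --pt "0.2 0 0 0 0" --pt "0.28 0 0 0 0" --pt "0.28 0 0 0 0" --pt "0.28 0 0 0 0" --pt "0.28 0 0 0 0" --pt "0.28 0 0 0 0" --pt "0.28 0 0 0 0" --newtons 30

```text
time: 14.85
position: [0.5421, -0.0962, 0.1326]
tool_rot: [-0.573, -0.414, 0.573, -0.414]
ft_force: [0.2, 0.1, -2.2]
grip_width: 0.0313
```

>>> move_arm --pt "0.36 0 0 0 0" --pt "0.36 0 0 0 0" --pt "0.36 0 0 0 0" --pt "0.36 0 0 0 0" --newtons 30

```text
time: 15.18
position: [0.5422, -0.0962, 0.1326]
tool_rot: [0.573, 0.414, -0.573, 0.414]
ft_force: [-0.3, -0.1, -1.2]
grip_width: 0.0284
```

>>> move_arm --pt "0.6 0 0 0 0" --pt "0.6 0 0 0 0" --pt "0.6 0 0 0 0" --pt "0.6 0 0 0 0" --newtons 30

```text
time: 15.52
position: [0.5422, -0.0962, 0.1326]
tool_rot: [0.573, 0.414, -0.573, 0.414]
ft_force: [-0.4, 0.3, -0.3]
grip_width: 0.0247
```

>>> move_arm --pt "0.6 -5 0 0 0" --pt "0.6 -15 0 0 0" --pt "0.6 -30 0 0 0" --pt "0.6 -45 0 0 0" --pt "0.6 -60 0 0 0" --pt "0.6 -78 0 0 0" --pt "0.6 -95 0 0 0" --pt "0.6 -110 0 0 0"

```text
time: 16.18
position: [0.5423, -0.0962, 0.2446]
tool_rot: [0.573, 0.414, -0.573, 0.415]
ft_force: [-0.2, -0.6, -1.5]
grip_width: 0.0247
```

Run:
```python
from h import *
from rig import robot
c=robot.camera("side");pickle.dump(c,open("pics/side10.pkl","wb"))
cv2.imwrite("pics/side10.png",cv2.resize(c["image"][150:240,260:340,::-1],None,fx=600/90,fy=600/90,interpolation=cv2.INTER_CUBIC))
plan([.5418,-.0975,.133],-.320)
```

```text
t 16.23 pos [ 0.5439 -0.0967  0.2474] xaxis [ 0.007 -0.003 -1.   ] ydeg -18.27 w 0.0243 F [0.8 0.2 0.3] q6 -0.06
shift mm [114.4  -2.6   1.4] ('turn about tool x deg', np.float64(0.06))
```

View pics/side10.png

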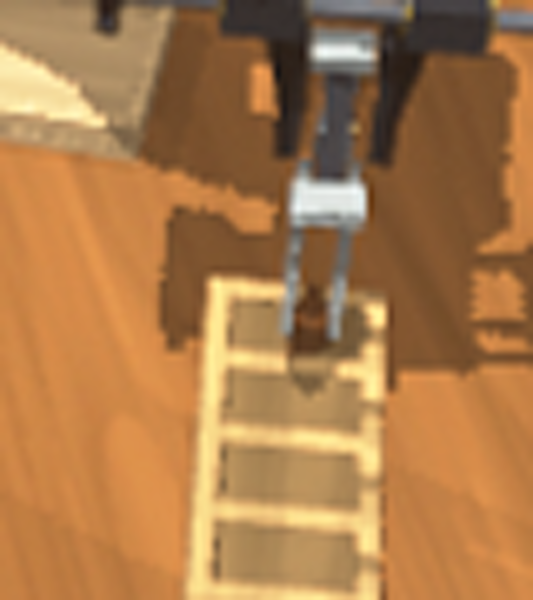

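```bash
python3 -c "
from h import *
plan([.504,.231,.246],-.320)"
```

```text
t 16.23 pos [ 0.5439 -0.0967  0.2474] xaxis [ 0.007 -0.003 -1.   ] ydeg -18.27 w 0.0243 F [0.8 0.2 0.3] q6 -0.06
shift mm [   0.3 -140.7 -298.7] ('turn about tool x deg', np.float64(0.06))
```

>>> move_arm --pt "0.6 0 -4 -8 0" --pt "0.6 0 -10 -22 0" --pt "0.6 0 -19 -41 0" --pt "0.6 0 -29 -63 0" --pt "0.6 0 -40 -86 0" --pt "0.6 0 -51 -109 0" --pt "0.6 0 -62 -132 0" --pt "0.6 0 -73 -155 0"

```text
time: 16.9
position: [0.5199, 0.0757, 0.2415]
tool_rot: [-0.572, -0.415, 0.574, -0.413]
ft_force: [0.5, 0.3, -1.2]
grip_width: 0.0245
```

>>> move_arm --pt "0.6 0 -11 -23 0" --pt "0.6 0 -22 -46 0" --pt "0.6 0 -33 -69 0" --pt "0.6 0 -44 -92 0" --pt "0.6 0 -54 -114 0" --pt "0.6 0 -62 -131 0" --pt "0.6 0 -66 -141 0" --pt "0.6 0 -67.5 -143.5 0"

```text
time: 17.57
position: [0.5012, 0.2331, 0.2417]
tool_rot: [-0.572, -0.415, 0.573, -0.415]
ft_force: [0.1, 0.5, -1.2]
grip_width: 0.0248
```

Run:
```python
from h import *
from rig import robot
c=robot.camera("side");pickle.dump(c,open("pics/side11.pkl","wb"))
cv2.imwrite("pics/side11.png",cv2.resize(c["image"][90:190,220:320,::-1],None,fx=6,fy=6,interpolation=cv2.INTER_CUBIC))
plan([.504,.231,.132],-.320)
```

```text
t 17.62 pos [0.5013 0.2325 0.2418] xaxis [-0.002 -0.    -1.   ] ydeg -18.16 w 0.0244 F [-1.   0.3 -1.4] q6 0.55
shift mm [109.8   3.1   0.5] ('turn about tool x deg', np.float64(0.17))
```

View pics/side11.png

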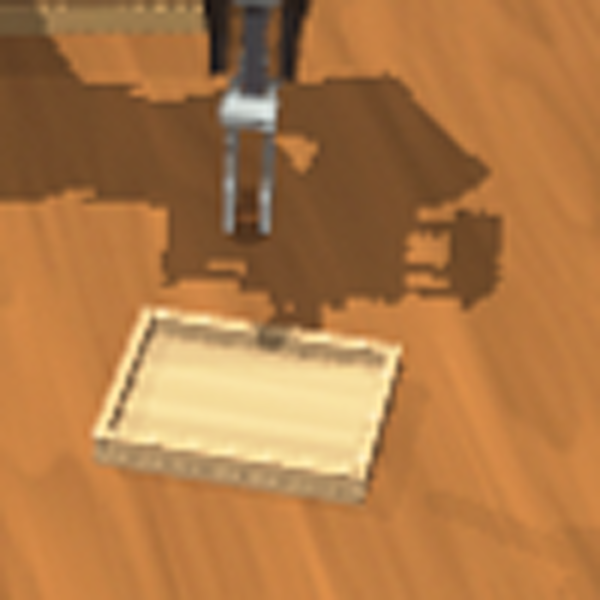

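Run:
```python
from h import *
s=pickle.load(open("pics/side11.pkl","rb"))
for P in((150,312),(402,345),(362,490),(97,437)): print(ray(s,un(P,6,(220,90)),.02).round(4))
print(np.mean([ray(s,un(P,6,(220,90)),.02) for P in((150,312),(402,345),(365,480),(97,437))],0))
```

```text
[0.4677 0.3045 0.02  ]
[0.5941 0.2506 0.02  ]
[0.5428 0.139  0.02  ]
[0.4196 0.2057 0.02  ]
[0.50693069 0.22676713 0.02      ]
```

>>> move_arm --pt "0.6 8 2 0 0" --pt "0.6 22 2 0 0" --pt "0.6 38 2 0 0" --pt "0.6 55 2 0 0" --pt "0.6 72 2 0 0" --pt "0.6 86 2 0 0" --pt "0.6 96 2 0 0" --pt "0.6 98 2 0 0"

```text
time: 18.28
position: [0.5033, 0.2292, 0.1423]
tool_rot: [-0.572, -0.414, 0.575, -0.413]
ft_force: [-0.2, 0.1, -1.4]
grip_width: 0.0243
```

>>> move_arm --pt "0.6 3 0 0 0" --pt "0.6 5 0 0 0" --pt "0.6 7 0 0 0" --pt "0.6 7 0 0 0" --pt "0.6 7 0 0 0"

```text
time: 18.7
position: [0.5045, 0.2308, 0.138]
tool_rot: [0.573, 0.414, -0.573, 0.414]
ft_force: [0.3, -0.1, -1.6]
grip_width: 0.0244
```

Run:
```python
from h import *
from rig import robot
c=robot.camera("side");pickle.dump(c,open("pics/side12.pkl","wb"))
cv2.imwrite("pics/side12.png",cv2.resize(c["image"][110:190,220:300,::-1],None,fx=7.5,fy=7.5,interpolation=cv2.INTER_CUBIC))
plan([.504,.231,.1315],-.320)
```

```text
t 18.75 pos [0.5045 0.2308 0.1381] xaxis [ 0.001  0.    -1.   ] ydeg -18.27 w 0.0244 F [-0.8  0.3 -1.2] q6 0.55
shift mm [ 6.6 -0.6  0. ] ('turn about tool x deg', np.float64(0.06))
```

View pics/side12.png

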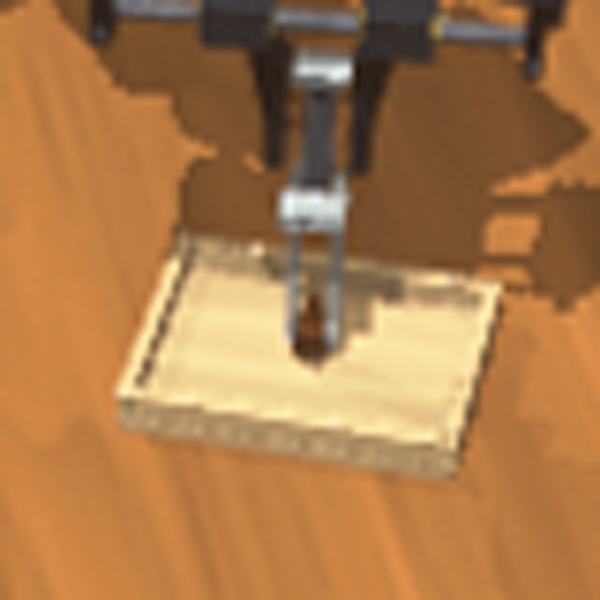

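>>> move_arm --pt "0.6 2 0 0 0" --pt "0.6 4 0 0 0" --pt "0.6 5 0 0 0" --pt "0.6 6 0 0 0" --pt "0.6 6 0 0 0" --pt "0.6 6 0 0 0"

```text
time: 19.25
position: [0.5042, 0.2307, 0.1314]
tool_rot: [-0.573, -0.414, 0.573, -0.414]
ft_force: [0.1, 0.1, -1.1]
grip_width: 0.0243
```

>>> move_arm --pt "0.6 0.5 0 0 0" --pt "0.6 1 0 0 0" --pt "0.6 1 0 0 0" --pt "0.6 1 0 0 0"

```text
time: 19.58
position: [0.5044, 0.2307, 0.1306]
tool_rot: [0.573, 0.414, -0.573, 0.414]
ft_force: [0.2, -0.8, -1.3]
grip_width: 0.0245
```

>>> move_arm --pt "0.6 0.5 0 0 0" --pt "0.6 0.5 0 0 0" --pt "0.6 0.5 0 0 0"

```text
time: 19.83
position: [0.5045, 0.2308, 0.1305]
tool_rot: [0.573, 0.414, -0.573, 0.414]
ft_force: [-1.8, -0.5, 3.3]
grip_width: 0.0242
```

>>> move_arm --pt "0.6 0.5 0 0 0" --pt "0.6 0.5 0 0 0" --pt "0.6 0.5 0 0 0"

```text
time: 20.08
position: [0.5046, 0.2308, 0.1305]
tool_rot: [0.573, 0.414, -0.573, 0.414]
ft_force: [-1.5, 0.3, 7.4]
grip_width: 0.0244
```

>>> move_arm --pt "0.6 -0.7 0 0 0" --pt "0.45 -0.7 0 0 0" --pt "0.38 -0.7 0 0 0" --pt "0.32 -0.7 0 0 0" --pt "0.25 -0.7 0 0 0" --pt "0.18 -0.7 0 0 0" --pt "0.1 -0.7 0 0 0" --pt "0.1 -0.7 0 0 0"

```text
time: 20.75
position: [0.5039, 0.2306, 0.1297]
tool_rot: [-0.573, -0.414, 0.573, -0.414]
ft_force: [-0.8, -0.3, -2.4]
grip_width: 0.0379
```

>>> move_arm --pt "0.1 0 0 0 0" --pt "0.1 0 0 0 0" --pt "0.1 -4 0 0 0" --pt "0.1 -12 0 0 0" --pt "0.1 -22 0 0 0" --pt "0.1 -32 0 0 0" --pt "0.1 -42 0 0 0" --pt "0.1 -50 0 0 0"

```text
time: 21.42
position: [0.5048, 0.2309, 0.1822]
tool_rot: [0.574, 0.414, -0.572, 0.415]
ft_force: [0.1, -0.0, -1.3]
grip_width: 0.0394
```

Run:
```python
from h import *
from rig import robot
c=robot.camera("side");pickle.dump(c,open("pics/side13.pkl","wb"))
cv2.imwrite("pics/side13.png",cv2.resize(c["image"][90:190,220:320,::-1],None,fx=6,fy=6,interpolation=cv2.INTER_CUBIC))
plan([.5150,-.1750,.250],-.320)
```

```text
t 21.47 pos [0.5056 0.2311 0.1834] xaxis [ 0.005  0.001 -1.   ] ydeg -18.28 w 0.0394 F [ 0.8  0.  -0.6] q6 0.55
shift mm [-67.  136.5 382.5] ('turn about tool x deg', np.float64(0.06))
```

View pics/side13.png

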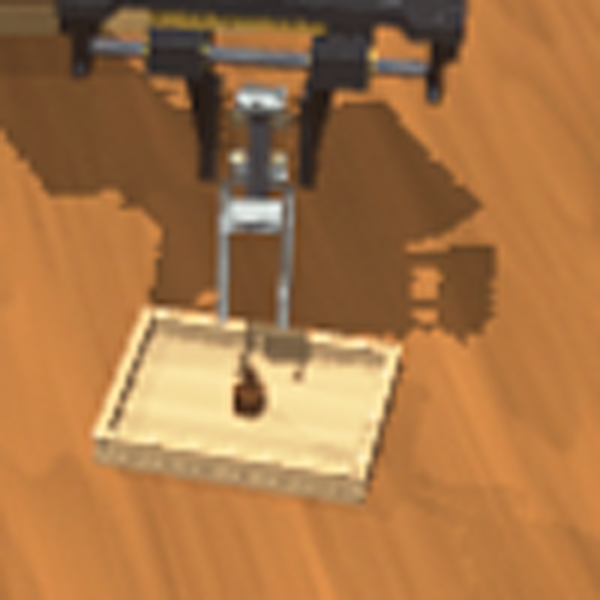

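>>> move_arm --pt "0.1 -15 0 0 0" --pt "0.1 -35 0 5 0" --pt "0.1 -52 5 15 0" --pt "0.1 -64 12 35 0" --pt "0.1 -67 22 60 0" --pt "0.1 -67 32 90 0" --pt "0.1 -67 43 120 0" --pt "0.1 -67 54 150 0"

```text
time: 22.13
position: [0.5082, 0.0702, 0.2479]
tool_rot: [0.573, 0.414, -0.573, 0.415]
ft_force: [0.8, 0.0, -1.1]
grip_width: 0.0395
```

>>> move_arm --pt "0.1 0 11 30 0" --pt "0.1 0 22 60 0" --pt "0.1 0 33 90 0" --pt "0.1 0 44 120 0" --pt "0.1 0 54 150 0" --pt "0.1 0 63 175 0" --pt "0.1 0 70 195 0" --pt "0.1 0 75 210 0"

```text
time: 22.8
position: [0.5139, -0.1539, 0.2476]
tool_rot: [0.573, 0.413, -0.573, 0.414]
ft_force: [-0.4, 1.0, -0.7]
grip_width: 0.0391
```

Run:
```python
from h import *
plan([.5150,-.1750,.250],-.319)
```

```text
t 22.8 pos [ 0.5139 -0.1539  0.2476] xaxis [ 0.001 -0.001 -1.   ] ydeg -18.38 w 0.0391 F [-0.4  1.  -0.7] q6 -0.18
shift mm [-2.4  7.7 19.6] ('turn about tool x deg', np.float64(-0.1))
```

>>> move_arm --pt "0.1 0 6 12 0" --pt "0.1 0 7.5 19 0" --pt "0.1 0 7.5 19.5 0" --pt "0.1 0 7.5 19.5 0" --pt "0.1 0 7.5 19.5 0" --pt "0.1 0 7.5 19.5 0"

```text
time: 23.3
position: [0.5147, -0.1713, 0.2472]
tool_rot: [-0.573, -0.415, 0.573, -0.414]
ft_force: [0.4, 0.1, -0.5]
grip_width: 0.0391
```

Run:
```python
from h import *
from rig import robot
c=robot.camera("side");pickle.dump(c,open("pics/side14.pkl","wb"))
cv2.imwrite("pics/side14.png",cv2.resize(c["image"][150:270,240:360,::-1],None,fx=5,fy=5,interpolation=cv2.INTER_CUBIC))
plan([.5150,-.1750,.250],-.319)
```

```text
t 23.35 pos [ 0.5147 -0.1714  0.2473] xaxis [-0.  0. -1.] ydeg -18.21 w 0.0395 F [ 0.  -0.1 -1.5] q6 -0.21
shift mm [-2.7  1.4  3.4] ('turn about tool x deg', np.float64(0.07))
```

View pics/side14.png

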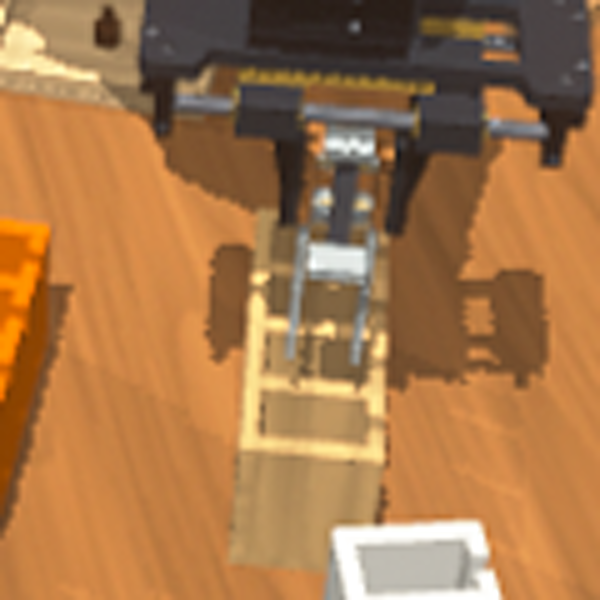

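>>> move_arm --pt "0.1 0 1 3.4 0" --pt "0.1 0 1 3.4 0" --pt "0.1 12 1 3.4 0" --pt "0.1 26 1 3.4 0" --pt "0.1 42 1 3.4 0" --pt "0.1 58 1 3.4 0" --pt "0.1 72 1 3.4 0" --pt "0.1 84 1 3.4 0"

```text
time: 24.02
position: [0.5146, -0.1758, 0.1623]
tool_rot: [-0.573, -0.414, 0.573, -0.414]
ft_force: [0.4, 0.4, -0.9]
grip_width: 0.039
```

>>> move_arm --pt "0.1 8 0 0 0" --pt "0.1 16 0 0 0" --pt "0.1 22 0 0 0" --pt "0.1 26 0 0 0" --pt "0.1 28 0 0 0" --pt "0.1 28 0 0 0" --pt "0.1 28 0 0 0"

```text
time: 24.6
position: [0.515, -0.1761, 0.1356]
tool_rot: [0.573, 0.414, -0.573, 0.414]
ft_force: [0.4, -0.8, -1.1]
grip_width: 0.0394
```

Run:
```python
from h import *
from rig import robot
c=robot.camera("side");pickle.dump(c,open("pics/side15.pkl","wb"))
cv2.imwrite("pics/side15.png",cv2.resize(c["image"][160:270,240:350,::-1],None,fx=600/110,fy=600/110,interpolation=cv2.INTER_CUBIC))
plan([.5150,-.1750,.132],-.319)
```

```text
t 24.65 pos [ 0.515  -0.1762  0.1357] xaxis [ 0.001 -0.001 -1.   ] ydeg -18.28 w 0.039 F [-0.4 -0.8 -1.1] q6 -0.22
shift mm [ 3.7 -0.4 -1.1] ('turn about tool x deg', np.float64(-0.0))
```

View pics/side15.png

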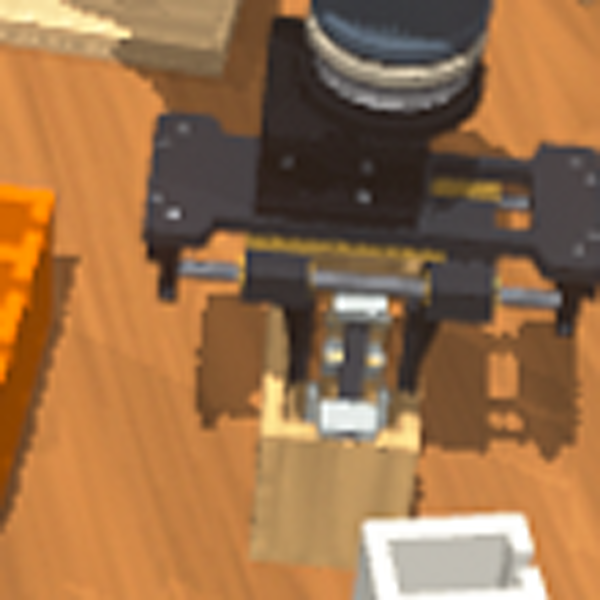

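Tongs are in the end well. I'll lower the last few mm until the cross-piece touches.

>>> move_arm --pt "0.1 1 0 -1 0" --pt "0.1 2 0 -1 0" --pt "0.1 3 0 -1 0" --pt "0.1 3 0 -1 0" --pt "0.1 3 0 -1 0"

```text
time: 25.07
position: [0.515, -0.175, 0.1322]
tool_rot: [-0.573, -0.414, 0.573, -0.414]
ft_force: [-0.9, -0.4, -1.7]
grip_width: 0.0392
```

>>> move_arm --pt "0.1 0.6 0 0 0" --pt "0.1 0.6 0 0 0" --pt "0.1 0.6 0 0 0" --pt "0.1 0.6 0 0 0"

```text
time: 25.4
position: [0.5153, -0.1752, 0.132]
tool_rot: [0.573, 0.414, -0.573, 0.414]
ft_force: [-0.1, 0.8, 2.6]
grip_width: 0.039
```

>>> move_arm --pt "0.05 0 0 0 0" --pt "0 0 0 0 0" --pt "-0.1 0 0 0 0" --pt "-0.3 0 0 0 0" --pt "-0.5 0 0 0 0" --pt "-0.8 0 0 0 0" --pt "-1 0 0 0 0" --pt "-1 0 0 0 0"

```text
time: 26.07
position: [0.5149, -0.175, 0.1315]
tool_rot: [-0.573, -0.414, 0.573, -0.414]
ft_force: [-0.7, 0.7, -0.1]
grip_width: 0.0731
```

>>> move_arm --pt "-1 0 0 0 0" --pt "-1 0 0 0 0" --pt "-1 0 0 0 0" --pt "-1 -5 0 0 0" --pt "-1 -15 0 0 0" --pt "-1 -30 0 0 0" --pt "-1 -50 0 0 0" --pt "-1 -75 0 0 0"

```text
time: 26.73
position: [0.5143, -0.1747, 0.2073]
tool_rot: [-0.573, -0.415, 0.573, -0.413]
ft_force: [0.7, 0.2, -0.2]
grip_width: 0.087
```

>>> move_arm --pt "-1 -20 0 -15 0" --pt "-1 -30 0 -45 0" --pt "-1 -40 0 -80 0" --pt "-1 -40 -10 -115 0" --pt "-1 -40 -20 -150 0" --pt "-1 -40 -30 -190 0" --pt "-1 -40 -40 -225 0" --pt "-1 -40 -45 -240 0"

```text
time: 27.4
position: [0.5472, 0.0712, 0.2479]
tool_rot: [0.573, 0.415, -0.572, 0.415]
ft_force: [0.4, -0.4, -0.2]
grip_width: 0.0869
```

Run:
```python
from h import *
from rig import robot
a=[]
for n,(r0,c0) in {"side":(120,220),"top":(125,200)}.items():
    c=robot.camera(n);a.append(cv2.resize(c["image"][r0:r0+150,c0:c0+150,::-1],(400,400),interpolation=cv2.INTER_CUBIC))
cv2.imwrite("pics/fin.png",np.hstack(a))
plan([.5150,-.1750,.132],-.319)
```

```text
t 27.5 pos [0.5472 0.0699 0.2477] xaxis [ 0.001  0.    -1.   ] ydeg -18.01 w 0.0871 F [-0.1 -0.1  0.8] q6 0.24
shift mm [115.5  45.  243. ] ('turn about tool x deg', np.float64(0.27))
```

View pics/fin.png

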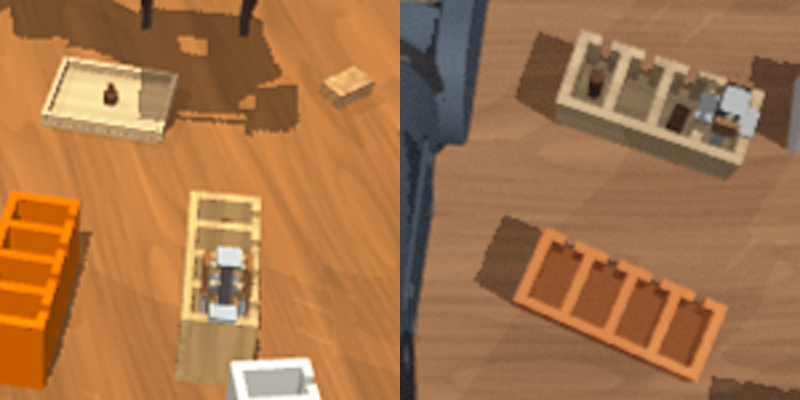

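The pictures show the tongs hanging upright in the end well, with their cap in the same place as at the start. The button stands in the tray, at (110,95) in the left view, and its old well is empty. Handing in.

```bash
python3 -c "
from rig import robot
print(robot.hand_in())"
```

```text
the job is handed in; nothing more can be done
None
```

The end button is standing upright in the tray, and the tongs are hanging upright in their end well, released. I handed the job in at about 27.5 s of the 56 s allowed.

- **Fetching:** I gripped the tongs at about 39 mm over the plates, squeezed them on the button with 30 N, and lifted it out of its well.
- **Placing:** I lowered the button until it touched the tray's floor, about 7 to 9 N, then backed off slightly and let go. I hung the tongs back until the cross-piece touched the rim, released them and moved the arm clear.
- **Last checks:** the final camera pictures show the button in the tray, its old well empty, the dowel and block still in place, and the robot touching nothing.

**Checks that disagreed:**
- **Squeeze width:** the gripper read about 24.4 mm while holding the button, not the roughly 30 mm expected.
- **First attempt:** because of that reading I took the first squeeze for a miss, opened the tongs and went back to look. The second squeeze gave nearly the same reading and did hold the button.
- **Camera offset:** the two cameras placed the rack about 3 mm apart. The side camera matched the arm's own position better.

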